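Show the next glazing job by pointing

ROBOT

A 6-joint arm with a two-finger parallel gripper is mounted at the origin on the work surface. World frame = base frame: x ahead of the robot, y to its left, z up, the work surface at z = 0. Lengths are in mm, angles in rad, forces in N, time in s.
With the tool pointing down it reaches from about 275 to 750 mm from the base axis. Payload 10.2 kg.
Tool frame: the origin (TCP) lies on the front face of the gripper's body, between the roots of the fingers; the fingertips stand 73 mm ahead of it and the grasp point (between the pads) lies 54 mm ahead of it; z points along the fingers, y is the line along which they close (so a half turn about z gives the same grasp; the last joint's range is limited). The gripper opens to 85 mm and grips with 20 to 120 N. Pads are 22 mm wide; open, the fingers measure 114 mm over their backs; the gripper's body (76 mm by 85 mm) begins 54 mm behind the grasp point. The pads swing forward as they close: fully open they stand 13 mm farther back than shut.
Start: joints at [1.025, 0.313, 1.498, -0, 1.331, -0.223], TCP at [166.555, 497.887, 303.894] pointing down, gripper open.
Joint ranges: [-2.94, 2.94], [-0.97, 2.17], [0.19, 2.56], [-1.23, 4.37], [0.02, 3.11], [-2.88, 2.88]. Speed limits (rad/s): [2.39, 2.39, 3.01, 3.14, 3.14, 3.14].

INTERFACE

Orientations are given as a unit quaternion [w, x, y, z].
In Python, from rig import * gives the robot as it stands.
- The arm moves only by the tool step_arm, never from a script. Its argument "plan" is a list of rows, each an object with "offset": the shift along the tool's x, y, z in cm, a list of three; "rot": the turn, a rotation vector about the tool's x, y, z in degrees, a list of three; "gripper": the finger opening in cm, from 0 to 8.54. In form: [{"offset": [x, y, z], "rot": [wx, wy, wz], "gripper": gripper}, ...]. A call has 1 to 12 rows; each row is the pose to reach, as a shift and turn from the pose commanded when the call began, along the tool's axes at that moment; what a row does not reach only later rows make up. A row lasts 1/10 s, in which the tool goes at most 50 mm and 8.59 degrees, less where a joint would pass 70% of its speed; a pose out of reach is approached as far as the arm can. A call with a gripper value outside its range is refused whole. The fingers move at their own pace and stop on an object; "squeeze" is the grip in N (left out, the last holds). Time passes only in rows, so rows that repeat a pose let the fingers close. It gives the time, the measured TCP pose, the force, the opening and the grip force at its end, in the units of the state.
- sense(): the state, without advancing time (a new reading comes with each control period).
- capture(name): name is "side" or "top"; returns a dict with "color" (480x640x3 uint8, red, green, blue), "depth" (480x640 float32, mm along the optical axis (not along the pixel's ray), 0 where there is no reading), "vertical_fov" (degrees; the focal length in pixels is half the picture's height over the tangent of half this angle, whatever the lens; pixels are square), "cx", "cy" (the principal point, pixels), "rvec" (rotation vector, rad) and "tvec" (3), from world to camera coordinates, as OpenCV has them. Camera axes: x right, y down, z forward; pixel columns grow to the right and rows downward; lengths in mm; the calibration is good to about 2 mm. A picture is of the moment at which its call begins.
- finish_job(): hands the job in; it is judged then, once.
The state is a dict: "time_s": time; "joints": joint angles; "dq": joint speeds; "tau": joint torques, N m; "eef_pos": TCP position; "ee_rot": TCP orientation; "force": force on the tool from outside, world axes, zero at the start; "wrist_torque": the same for the moment, N m; "grip_width": opening from 0.0 (shut) to 1.0 (fully open); "grip_force": force on a finger pad.
Only numpy, scipy, OpenCV 4.12 (cv2) and the standard library are available. Lean on these libraries where they do the work, as an engineer would, in place of code of your own. Each camera call takes 0.05 s, during which the arm holds its last target. There are 200 camera calls.

TASK

Show the helper the next glazing job by pointing down from above, with the fingertips two or three centimetres over the thing, and staying about two seconds at each: first at the mouth of the vase with the narrow neck, then at the middle of the lid of the broad, squat jar, and last at the middle of the banding wheel's round plate, where you finish still pointing. Touch and move nothing at all, and on the way do not bring the fingertips down over any other pot or jar.

Things in the scene. Friction and masses are not known exactly. Their poses are not given: they have to be found in the camera images.
- vase_mouth (a point): centre of the mouth, at rim height, of the narrow-necked vase: bare terracotta, 190 mm tall, belly 88 mm across, neck about 26 mm and lip 38 mm across; it stands on the ware board, a square plywood board 270 x 270 x 15 mm, with three other terracotta pots in a two-by-two group about 130 mm apart. Which pot stands in which place varies. z up
- widevase_mouth (a point): centre of the mouth, at rim height, of the wide-mouthed vase (not the one to point at): terracotta, 175 mm tall, up to 82 mm across, mouth 82 mm across, on the ware board. z up
- bowl_mouth (a point): centre of the mouth, at rim height, of a terracotta bowl 60 mm tall and 110 mm across, on the ware board (not to be pointed at). z up
- mug_mouth (a point): centre of the mouth, at rim height, of a terracotta mug 90 mm tall and 74 mm across with a side handle, on the ware board (not to be pointed at). z up
- squatjar_top (a point): centre of the top of the lid of the broad, squat jar: white plastic with a paper label, 75 mm tall, lid 84 mm across; it stands on the table in a rough row with two other white jars, one behind the other as seen from the robot, between the ware board and the banding wheel; the order in the row varies. z up
- slimjar_top (a point): centre of the top of the lid of the tall slim white jar (not to be pointed at), 115 mm tall, 54 mm across. z up
- smalljar_top (a point): centre of the top of the lid of the small white jar (not to be pointed at), 58 mm tall, 54 mm across. z up
- wheel_center (a point): centre of the upper face of the banding wheel's plate: a bare aluminium disc 200 mm across with turned rings, empty, its top 117 mm above the table on a dark steel foot 150 mm across; the plate turns freely. It stands to the robot's right. z up
Not all that is in view belongs to the job. What is shaped like the part that bears smalljar_top but brown or turquoise is not meant.

How it is judged:
By the outcome, as a careful person would: the job done as asked, in the order asked, and still so for the second after the job is handed in, with the robot touching nothing.
It also fails if it takes over 54 s, if anything falls off the work surface, if the arm or the gripper's body presses on something with over 40 N, if the wrist force passes 120 N, or if a joint passes its speed limit or range.

## Working session

There is one attempt and no reset: what is moved stays moved. The work goes in short steps, Python scripts to look and compute and a tool call to move; the robot and the scene stay as the last step left them, time stands still between calls to the robot, and variables do not carry over. Pictures are saved under pics/ and viewed, at most 10 in all, crops included, and the job is handed in when it is done.

Besides the shell and the picture viewer there is one more tool, called after "Call:" as a command line: name --argument value ..., lists and objects as JSON in quotes. step_arm: Moves the arm, as the interface text tells. Its arguments: {"type":"object","properties":{"plan":{"type":"array"},"squeeze":{"type":"number"}},"required":["plan"]}

```bash
mkdir -p pics; cat > h.py <<'E'
from rig import *
import numpy as np, cv2
def cap(n):
    c=capture(n); f=240/np.tan(np.radians(c["vertical_fov"])/2)
    c["K"]=np.array([[f,0,c["cx"]],[0,f,c["cy"]],[0,0,1.]]); c["R"]=cv2.Rodrigues(np.array(c["rvec"],float))[0]; c["t"]=np.array(c["tvec"],float).ravel()
    return c
def cloud(c):
    v,u=np.mgrid[:480,:640]; d=c["depth"]
    p=np.stack([(u-c["cx"])/c["K"][0,0]*d,(v-c["cy"])/c["K"][0,0]*d,d],-1)
    P=(p-c["t"])@c["R"]; P[d==0]=np.nan; return P
def ray(c,u,v,z):
    o=-c["R"].T@c["t"]; d=c["R"].T@np.linalg.inv(c["K"])@[u,v,1]
    return o+d*(z-o[2])/d[2]
E
python3 - <<'E'
from h import *
s=sense(); print(s)
for n in("top","side"):
    c=cap(n); np.savez(n+".npz",**c); cv2.imwrite(f"pics/{n}0.png",c["color"][:,:,::-1]); print(n,-c["R"].T@c["t"],c["R"][2],c["K"][0,0],(c["depth"]==0).mean())
E
```

```text
{'time_s': 0.0, 'joints': array([ 1.02457468e+00,  3.13472680e-01,  1.49844499e+00, -1.07986321e-05,
        1.33098709e+00, -2.23389970e-01]), 'dq': array([ 0.00024861, -0.00052883,  0.00101297,  0.00085452, -0.00016083,
        0.00040711]), 'tau': array([ 1.27615436e-03, -4.12265396e+01, -2.59748465e+01, -4.21628488e-05,
        4.07482818e-03,  1.17588030e-05]), 'eef_pos': array([166.47918224, 497.73275064, 303.32042776]), 'ee_rot': array([-2.41409136e-04,  1.60714499e-01,  9.87000719e-01, -6.10047658e-04]), 'force': array([-0.76780489, -0.7686812 , -0.17893763]), 'wrist_torque': array([-0.01867762, -0.01257035,  0.02330142]), 'grip_force': 0.0, 'grip_width': 0.996793969835754}
top [ 351.39465054    8.11119635 1161.26203014] [ 0.1828998  -0.03077608 -0.98264973] 473.3713937982609 0.003961588541666667
side [ 409.74518386 -662.84024609  835.39553048] [ 0.09777075  0.69197968 -0.71526569] 493.0238613340479 0.003984375
```

View pics/top0.png

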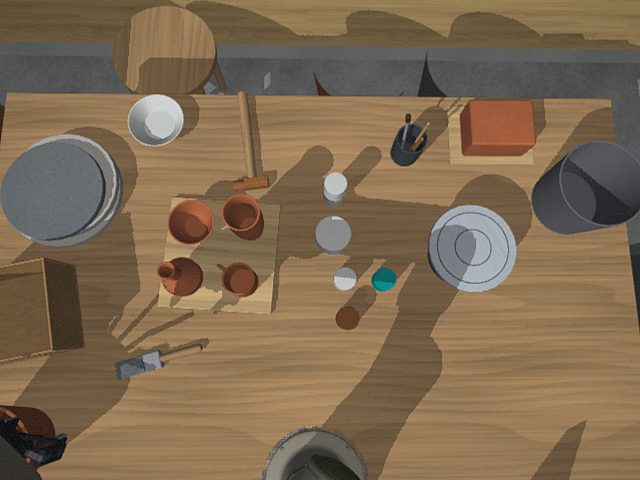

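View pics/side0.png

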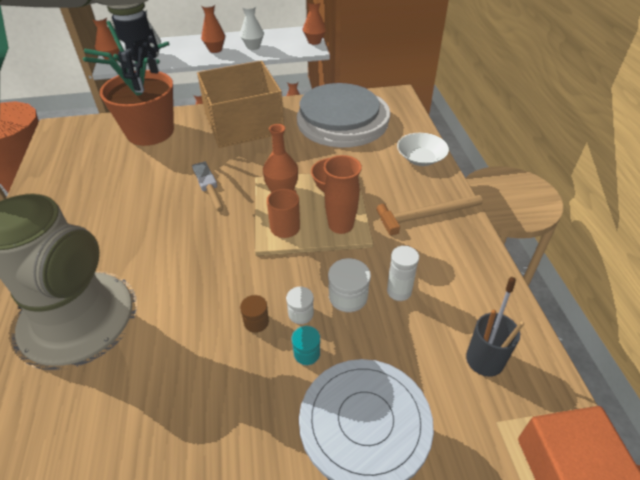

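Top view: the narrow vase's mouth is at (165,270), the squat jar's lid at (333,235) and the wheel at (472,247). In the side view they are at (278,130), (349,270) and (366,418). A potted plant stands near the gripper.

```bash
python3 - <<'E'
import numpy as np,cv2
from h import cloud,ray
from scipy.ndimage import label
pts={"vase":((165,270),(278,130),190+15),"squat":((333,235),(349,270),75),"wheel":((472,247),(366,418),117),"slim":((335,185),(404,257),115),"wide":((243,215),(342,166),190),"plant":((25,440),(135,50),300)}
C={n:dict(np.load(n+".npz")) for n in("top","side")}
cl={n:cloud(C[n]) for n in C}
for k,(a,b,z) in pts.items():
    for n,(u,v) in(("top",a),("side",b)):
        P=cl[n]; r=ray(C[n],u,v,z); near=np.hypot(P[...,0]-r[0],P[...,1]-r[1])<(110 if k=="wheel" else 60)
        zs=P[...,2][near]; zt=np.nanpercentile(zs,99.5) if k!="vase" else np.nanmax(zs)
        m=near&(P[...,2]>zt-8); Q=P[m]
        c,rad=cv2.minEnclosingCircle(Q[:,:2].astype(np.float32))
        print(k,n,"ray",r.round(0),"zmax",zt.round(1),"circ",np.round(c,1),round(rad,1),"med",np.median(Q,0).round(1),m.sum())
P=cl["top"]; 
for n in C:
    P=cl[n]; m=(P[...,2]>130)&(P[...,0]>120)&(P[...,0]<800)&(abs(P[...,1])<600)
    l,N=label(m)
    for i in range(1,N+1):
        q=P[l==i]
        if len(q)>40: print(n,len(q),q.min(0).round(),q.max(0).round())
# triangulated clicks
for k,(a,b,z) in pts.items():
    if k=="plant":continue
    Pm=[C[n]["K"]@np.c_[C[n]["R"],C[n]["t"]] for n in("top","side")]
    X=cv2.triangulatePoints(Pm[0],Pm[1],np.array(a,float),np.array(b,float)).ravel(); print(k,(X[:3]/X[3]).round(1))
t=cv2.imread("pics/top0.png");s=cv2.imread("pics/side0.png")
cv2.imwrite("pics/crop.png",np.hstack([cv2.resize(t[210:330,130:290],(400,300)),cv2.resize(s[110:260,230:430],(400,300))]))
E
```

```text
vase top ray [460. 301. 205.] zmax 209.2 circ [458.6 301.5] 19.2 med [458.  302.6 203.7] 122
vase side ray [463. 293. 205.] zmax 208.1 circ [458.2 299.9] 20.2 med [460.  302.5 204.5] 99
squat top ray [556. -43.  75.] zmax 78.5 circ [560.6 -41.9] 42.2 med [560.4 -40.9  74. ] 940
squat side ray [565. -34.  75.] zmax 78.7 circ [561.9 -42.7] 43.3 med [561.3 -45.2  75.4] 1107
wheel top ray [ 521. -355.  117.] zmax 121.4 circ [ 519.8 -355.4] 99.9 med [ 518.5 -354.2  116.5] 5554
wheel side ray [ 523. -357.  117.] zmax 121.4 circ [ 521.8 -355.4] 100.3 med [ 521.2 -363.4  118. ] 13220
slim top ray [665. -46. 115.] zmax 117.3 circ [669.7 -46.6] 26.9 med [669.2 -46.5 113.6] 401
slim side ray [669. -52. 115.] zmax 118.1 circ [671.2 -48.2] 27.6 med [670.5 -49.5 115.3] 471
wide top ray [577. 151. 190.] zmax 191.4 circ [583.1 157.4] 40.9 med [585.6 161.1 188.2] 318
wide side ray [584. 157. 190.] zmax 191.9 circ [585.5 156.6] 42.4 med [582.9 165.8 189.2] 305
plant top ray [162. 489. 300.] zmax 394.4 circ [184.8 469.1] 16.0 med [187.3 468.1 391.3] 82
plant side ray [146. 552. 300.] zmax 344.4 circ [164.3 527.3] 46.4 med [186.5 524.6 341.4] 37
top 73 [ 789. -211.  132.] [ 798. -196.  208.]
top 722 [ 567. -600.  130.] [ 748. -538.  175.]
top 805 [543. 117. 130.] [623. 197. 195.]
top 504 [289. 541. 130.] [494. 600. 145.]
top 457 [438. 281. 130.] [479. 320. 209.]
top 2799 [120. 363. 130.] [202. 600. 528.]
side 2870 [120. 358. 241.] [215. 593. 488.]
side 337 [289. 537. 130.] [495. 599. 144.]
side 172 [121. 562. 130.] [176. 600. 155.]
side 483 [439. 278. 130.] [479. 320. 208.]
side 1411 [544. 114. 130.] [623. 198. 193.]
side 194 [ 791. -214.  130.] [ 800. -199.  208.]
side 92 [ 755. -243.  130.] [ 765. -234.  177.]
vase [461.9 303.8 197.4]
squat [558.6 -42.5  85.1]
wheel [ 522.6 -355.6  114.7]
slim [669.4 -46.9 108.7]
wide [579.5 150.1 194.7]
```

View pics/crop.png

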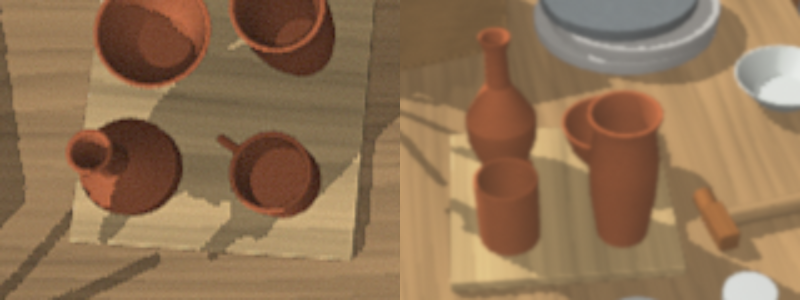

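The crop confirms it: the slender-necked vase is the front-left pot on the board, with the bowl, wide vase and mug as the other three. Next: shut the fingers, lift 8 cm, and go high toward the vase.

Call:
step_arm --plan '[{"offset":[0,0,-1],"rot":[0,0,0],"gripper":0},{"offset":[0,0,-3],"rot":[0,0,0],"gripper":0},{"offset":[0,0,-5],"rot":[0,0,0],"gripper":0},{"offset":[0,0,-7],"rot":[0,0,0],"gripper":0},{"offset":[0,0,-8],"rot":[0,0,0],"gripper":0},{"offset":[-2,-0.55,-8],"rot":[0,0,0],"gripper":0},{"offset":[-5,-1.4,-8],"rot":[0,0,0],"gripper":0},{"offset":[-8,-2.2,-8],"rot":[0,0,0],"gripper":0},{"offset":[-11,-3.05,-8],"rot":[0,0,0],"gripper":0},{"offset":[-14,-3.9,-8],"rot":[0,0,0],"gripper":0},{"offset":[-16,-4.4,-8],"rot":[0,0,0],"gripper":0},{"offset":[-17,-4.7,-8],"rot":[0,0,0],"gripper":0}]'

```text
time_s: 1.3
eef_pos: [314.0, 398.5, 383.7]
ee_rot: [-0.0, 0.162, 0.987, -0.0]
force: [-0.2, -0.4, 1.1]
grip_width: 0.001
grip_force: 0.0
```

Call:
step_arm --plan '[{"offset":[-1,-0.3,0],"rot":[0,0,0],"gripper":0},{"offset":[-3,-0.85,0],"rot":[0,0,0],"gripper":0},{"offset":[-6,-1.65,0],"rot":[0,0,0],"gripper":0},{"offset":[-9,-2.5,0],"rot":[0,0,0],"gripper":0},{"offset":[-12,-3.3,0],"rot":[0,0,0],"gripper":0},{"offset":[-14.5,-4.0,0],"rot":[0,0,0],"gripper":0},{"offset":[-16,-4.45,0],"rot":[0,0,0],"gripper":0},{"offset":[-16.9,-4.7,0],"rot":[0,0,0],"gripper":0},{"offset":[-16.9,-4.7,0],"rot":[0,0,0],"gripper":0},{"offset":[-16.9,-4.7,0],"rot":[0,0,0],"gripper":0}]'

```text
time_s: 2.3
eef_pos: [457.6, 301.8, 384.0]
ee_rot: [-0.0, 0.16, 0.987, 0.0]
force: [-0.2, 0.0, 0.5]
grip_width: -0.0
grip_force: 0.0
```

```bash
python3 - <<'E'
from h import *
s=sense(); e=s["eef_pos"]; print(s["time_s"],e,s["ee_rot"],s["joints"],s["grip_width"])
for n in("top","side"):
    c=cap(n); P=cloud(c); m=(np.hypot(P[...,0]-e[0],P[...,1]-e[1])<60)&(P[...,2]<e[2]-45)&(P[...,2]>e[2]-120)
    Q=P[m]; print(n,m.sum(), np.percentile(Q,[0,2,50],axis=0).round(1) if len(Q) else "")
    if n=="side":
        cv2.imwrite("pics/s1.png",c["color"][:,:,::-1]); q=c["K"]@(c["R"]@(e-[0,0,73])+c["t"]); print("tip73 px",q[:2]/q[2]); q=c["K"]@(c["R"]@(e-[0,0,86])+c["t"]); print("tip86 px",q[:2]/q[2])
        u,v=(q[:2]/q[2]).astype(int); im=c["color"][max(v-90,0):v+60,max(u-100,0):u+100,::-1]; print(u,v); cv2.imwrite("pics/s1c.png",cv2.resize(im,None,fx=4,fy=4,interpolation=cv2.INTER_CUBIC)[:600,:800])
E
```

```text
2.3 [457.57963515 301.80354696 383.96325161] [-1.33972929e-04  1.60278412e-01  9.87071834e-01  8.80212817e-05] [ 3.69177418e-01  3.23481603e-01  1.27697979e+00  2.87492957e-04
  1.54127340e+00 -8.79682002e-01] -0.00040744834897518586
top 0 
side 123 [[443.4 283.6 311.4]
 [444.  285.5 312.7]
 [455.5 292.5 326.1]]
tip73 px [271.77001624  85.28535577]
tip86 px [272.24155496  90.84827243]
272 90
```

View pics/s1c.png

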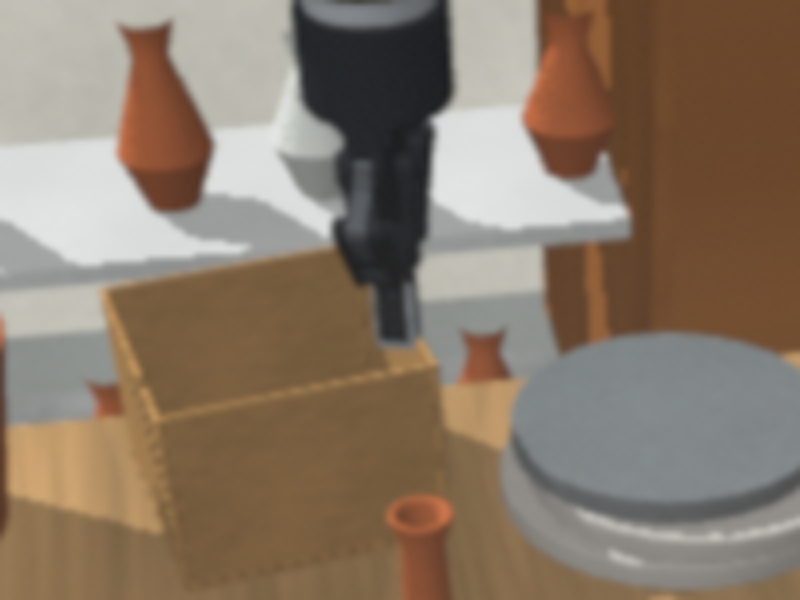

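The crop shows the shut tips at about (271,86), which matches 73 mm ahead of the TCP. They are directly above the vase's mouth. Now descend to 25 mm and dwell.

Call:
step_arm --plan '[{"offset":[0,0,1],"rot":[0,0,0],"gripper":0},{"offset":[0,0,2.5],"rot":[0,0,0],"gripper":0},{"offset":[0,0,4],"rot":[0,0,0],"gripper":0},{"offset":[0,0,5.5],"rot":[0,0,0],"gripper":0},{"offset":[0,0,6.7],"rot":[0,0,0],"gripper":0},{"offset":[0,0,7.5],"rot":[0,0,0],"gripper":0},{"offset":[0,0,8],"rot":[0,0,0],"gripper":0},{"offset":[0,0,8],"rot":[0,0,0],"gripper":0},{"offset":[0,0,8],"rot":[0,0,0],"gripper":0},{"offset":[0,0,8],"rot":[0,0,0],"gripper":0}]'

```text
time_s: 3.4
eef_pos: [458.4, 301.3, 304.5]
ee_rot: [0.0, 0.161, 0.987, 0.0]
force: [0.5, -0.3, 1.1]
grip_width: 0.002
grip_force: 0.0
```

```bash
cat > chk.py <<'E'
from h import *
import sys
s=sense(); e=s["eef_pos"]; print(s["time_s"],e,s["force"],s["joints"])
c=cap("side"); q=c["K"]@(c["R"]@(e-[0,0,73])+c["t"]); u,v=(q[:2]/q[2]).astype(int); y=max(v-60,0);x=max(u-80,0)
print(u,v,x,y); cv2.imwrite(f"pics/{sys.argv[1]}.png",cv2.resize(c["color"][y:y+120,x:x+160,::-1],None,fx=4,fy=4))
E
python3 chk.py v
```

```text
3.4 [458.37098835 301.25685448 304.45035474] [ 0.50025582 -0.28309541  1.05348666] [ 3.67790074e-01  3.64024702e-01  1.42540925e+00  4.83395882e-06
  1.35110695e+00 -8.80184836e-01]
274 117 194 57
```

View pics/v.png

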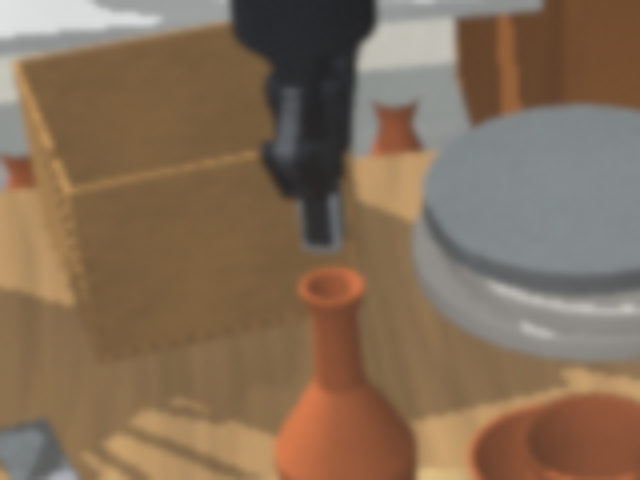

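The view shows the tips about 2.5 cm straight above the mouth, at crop (322,248) against (332,285). Finish the dwell, rise, then travel high to the squat jar.

Call:
step_arm --plan '[{"offset":[0,0,0],"rot":[0,0,0],"gripper":0},{"offset":[0,0,0],"rot":[0,0,0],"gripper":0},{"offset":[0,0,0],"rot":[0,0,0],"gripper":0},{"offset":[0,0,0],"rot":[0,0,0],"gripper":0},{"offset":[0,0,0],"rot":[0,0,0],"gripper":0},{"offset":[0,0,0],"rot":[0,0,0],"gripper":0},{"offset":[0,0,0],"rot":[0,0,0],"gripper":0},{"offset":[0,0,0],"rot":[0,0,0],"gripper":0},{"offset":[0,0,0],"rot":[0,0,0],"gripper":0},{"offset":[0,0,0],"rot":[0,0,0],"gripper":0},{"offset":[0,0,0],"rot":[0,0,0],"gripper":0},{"offset":[0,0,0],"rot":[0,0,0],"gripper":0}]'

```text
time_s: 4.65
eef_pos: [458.2, 301.2, 303.9]
ee_rot: [-0.0, 0.161, 0.987, 0.0]
force: [-0.8, -0.1, -0.2]
grip_width: -0.002
grip_force: 0.0
```

Call:
step_arm --plan '[{"offset":[0,0,0],"rot":[0,0,0],"gripper":0},{"offset":[0,0,0],"rot":[0,0,0],"gripper":0},{"offset":[0,0,0],"rot":[0,0,0],"gripper":0},{"offset":[0,0,0],"rot":[0,0,0],"gripper":0},{"offset":[0,0,0],"rot":[0,0,0],"gripper":0},{"offset":[0,0,0],"rot":[0,0,0],"gripper":0},{"offset":[0,0,0],"rot":[0,0,0],"gripper":0},{"offset":[0,0,-1],"rot":[0,0,0],"gripper":0},{"offset":[0,0,-3],"rot":[0,0,0],"gripper":0},{"offset":[0,0,-5.5],"rot":[0,0,0],"gripper":0},{"offset":[0,0,-7.5],"rot":[0,0,0],"gripper":0},{"offset":[0,0,-8.5],"rot":[0,0,0],"gripper":0}]'

```text
time_s: 5.85
eef_pos: [458.3, 301.3, 391.4]
ee_rot: [0.001, 0.161, 0.987, 0.001]
force: [-0.5, 0.5, 0.4]
grip_width: -0.003
grip_force: 0.0
```

Call:
step_arm --plan '[{"offset":[-0.6,-0.9,0],"rot":[0,0,0],"gripper":0},{"offset":[-2.1,-2.9,0],"rot":[0,0,0],"gripper":0},{"offset":[-4.1,-5.9,0],"rot":[0,0,0],"gripper":0},{"offset":[-6.6,-9.4,0],"rot":[0,0,0],"gripper":0},{"offset":[-9.3,-13.2,0],"rot":[0,0,0],"gripper":0},{"offset":[-11.9,-17,0],"rot":[0,0,0],"gripper":0},{"offset":[-14.4,-20.5,0],"rot":[0,0,0],"gripper":0},{"offset":[-16.7,-23.7,0],"rot":[0,0,0],"gripper":0},{"offset":[-18.5,-26.4,0],"rot":[0,0,0],"gripper":0},{"offset":[-19.8,-28.1,0],"rot":[0,0,0],"gripper":0},{"offset":[-20.6,-29.3,0],"rot":[0,0,0],"gripper":0},{"offset":[-20.6,-29.3,0],"rot":[0,0,0],"gripper":0}]'

```text
time_s: 7.05
eef_pos: [560.7, -43.6, 387.9]
ee_rot: [-0.001, 0.162, 0.987, -0.0]
force: [-0.0, -0.1, 0.1]
grip_width: 0.001
grip_force: 0.0
```

Call:
step_arm --plan '[{"offset":[0,0,1],"rot":[0,0,0],"gripper":0},{"offset":[0,0,3],"rot":[0,0,0],"gripper":0},{"offset":[0,0,6],"rot":[0,0,0],"gripper":0},{"offset":[0,0,9],"rot":[0,0,0],"gripper":0},{"offset":[0,0,12],"rot":[0,0,0],"gripper":0},{"offset":[0,0,15],"rot":[0,0,0],"gripper":0},{"offset":[0,0,17.5],"rot":[0,0,0],"gripper":0},{"offset":[0,0,19.5],"rot":[0,0,0],"gripper":0},{"offset":[0,0,20.8],"rot":[0,0,0],"gripper":0},{"offset":[0,0,21.5],"rot":[0,0,0],"gripper":0},{"offset":[0,0,21.5],"rot":[0,0,0],"gripper":0},{"offset":[0,0,21.5],"rot":[0,0,0],"gripper":0}]'

```text
time_s: 8.25
eef_pos: [560.9, -41.9, 174.7]
ee_rot: [0.001, 0.161, 0.987, -0.0]
force: [0.0, 0.3, -0.3]
grip_width: -0.001
grip_force: 0.0
```

```bash
python3 chk.py sq
```

```text
8.25 [560.91055346 -41.88981744 174.65736978] [ 0.04973331  0.30555937 -0.33269476] [-2.82820431e-01  5.23538655e-01  1.54500934e+00  3.08828818e-05
  1.07171144e+00 -1.53107276e+00]
348 264 268 204
```

View pics/sq.png

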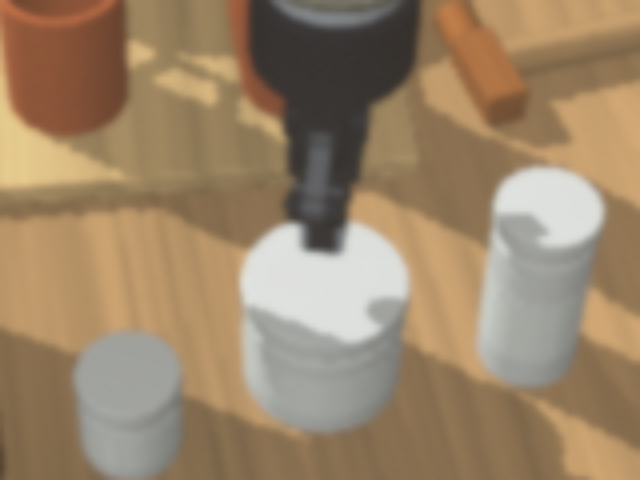

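The tips are over the middle of the broad jar's lid, about 26 mm up. Finish the dwell, rise, and go to the wheel.

Call:
step_arm --plan '[{"offset":[0,0,0],"rot":[0,0,0],"gripper":0},{"offset":[0,0,0],"rot":[0,0,0],"gripper":0},{"offset":[0,0,0],"rot":[0,0,0],"gripper":0},{"offset":[0,0,0],"rot":[0,0,0],"gripper":0},{"offset":[0,0,0],"rot":[0,0,0],"gripper":0},{"offset":[0,0,0],"rot":[0,0,0],"gripper":0},{"offset":[0,0,0],"rot":[0,0,0],"gripper":0},{"offset":[0,0,0],"rot":[0,0,0],"gripper":0},{"offset":[0,0,0],"rot":[0,0,0],"gripper":0},{"offset":[0,0,0],"rot":[0,0,0],"gripper":0},{"offset":[0,0,0],"rot":[0,0,0],"gripper":0},{"offset":[0,0,0],"rot":[0,0,0],"gripper":0}]'

```text
time_s: 9.5
eef_pos: [560.6, -42.0, 173.9]
ee_rot: [-0.0, 0.161, 0.987, -0.0]
force: [0.8, 0.7, 1.0]
grip_width: -0.001
grip_force: 0.0
```

Call:
step_arm --plan '[{"offset":[0,0,0],"rot":[0,0,0],"gripper":0},{"offset":[0,0,0],"rot":[0,0,0],"gripper":0},{"offset":[0,0,0],"rot":[0,0,0],"gripper":0},{"offset":[0,0,0],"rot":[0,0,0],"gripper":0},{"offset":[0,0,0],"rot":[0,0,0],"gripper":0},{"offset":[0,0,0],"rot":[0,0,0],"gripper":0},{"offset":[0,0,0],"rot":[0,0,0],"gripper":0},{"offset":[0,0,-1.5],"rot":[0,0,0],"gripper":0},{"offset":[0,0,-4.5],"rot":[0,0,0],"gripper":0},{"offset":[0,0,-8],"rot":[0,0,0],"gripper":0},{"offset":[0,0,-11],"rot":[0,0,0],"gripper":0},{"offset":[0,0,-12.5],"rot":[0,0,0],"gripper":0}]'

```text
time_s: 10.7
eef_pos: [561.0, -42.1, 301.8]
ee_rot: [0.002, 0.161, 0.987, -0.0]
force: [0.2, 0.3, 0.1]
grip_width: -0.004
grip_force: 0.0
```

Call:
step_arm --plan '[{"offset":[-0.2,-1,0],"rot":[0,0,0],"gripper":0},{"offset":[-0.6,-3,0],"rot":[0,0,0],"gripper":0},{"offset":[-1.2,-6,0],"rot":[0,0,0],"gripper":0},{"offset":[-2,-9.8,0],"rot":[0,0,0],"gripper":0},{"offset":[-2.8,-13.8,0],"rot":[0,0,0],"gripper":0},{"offset":[-3.6,-17.8,0],"rot":[0,0,0],"gripper":0},{"offset":[-4.3,-21.5,0],"rot":[0,0,0],"gripper":0},{"offset":[-5,-25,0],"rot":[0,0,0],"gripper":0},{"offset":[-5.6,-28,0],"rot":[0,0,0],"gripper":0},{"offset":[-6,-30,0],"rot":[0,0,0],"gripper":0},{"offset":[-6.2,-31,0],"rot":[0,0,0],"gripper":0},{"offset":[-6.2,-31,0],"rot":[0,0,0],"gripper":0}]'

```text
time_s: 11.9
eef_pos: [520.5, -356.7, 297.6]
ee_rot: [-0.001, 0.161, 0.987, 0.0]
force: [0.2, 0.3, -0.1]
grip_width: -0.003
grip_force: 0.0
```

Call:
step_arm --plan '[{"offset":[0,0,1],"rot":[0,0,0],"gripper":0},{"offset":[0,0,2.5],"rot":[0,0,0],"gripper":0},{"offset":[0,0,4],"rot":[0,0,0],"gripper":0},{"offset":[0,0,5.5],"rot":[0,0,0],"gripper":0},{"offset":[0,0,6.8],"rot":[0,0,0],"gripper":0},{"offset":[0,0,7.8],"rot":[0,0,0],"gripper":0},{"offset":[0,0,8.3],"rot":[0,0,0],"gripper":0},{"offset":[0,0,8.3],"rot":[0,0,0],"gripper":0},{"offset":[0,0,8.3],"rot":[0,0,0],"gripper":0}]'

```text
time_s: 12.8
eef_pos: [521.3, -355.7, 216.4]
ee_rot: [0.0, 0.161, 0.987, -0.0]
force: [-0.1, 0.0, 0.6]
grip_width: -0.001
grip_force: 0.0
```

```bash
python3 chk.py wh
```

```text
12.8 [ 521.27018751 -355.74832592  216.41710776] [-0.11463634  0.04087261  0.59398513] [-7.84192826e-01  6.17589701e-01  1.26759104e+00 -3.41932301e-05
  1.25545696e+00 -2.03225193e+00]
365 409 285 349
```

View pics/wh.png

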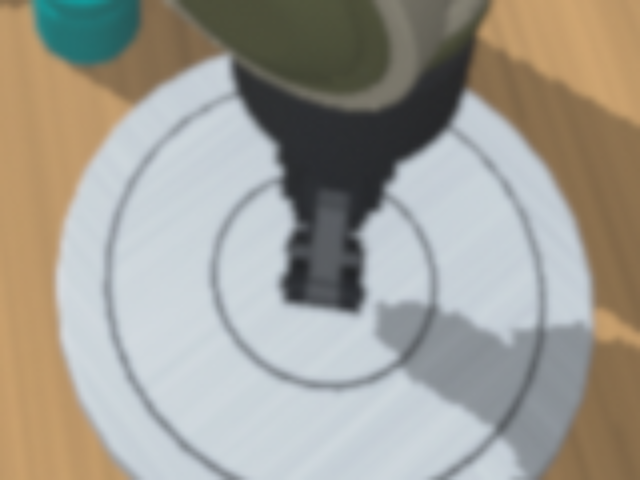

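The view shows the tips around crop (322,300), with the ring's centre at about (323,280). I'll check that with depth before accepting it.

```bash
python3 - <<'E'
from h import *
s=sense(); e=s["eef_pos"]; print(e)
c=cap("side"); P=cloud(c); m=(np.hypot(P[...,0]-e[0],P[...,1]-e[1])<30)&(P[...,2]<e[2]-15)&(P[...,2]>124)
Q=P[m]; print(m.sum(),np.percentile(Q[:,2],[0,1,3,10,50]).round(1)); L=Q[Q[:,2]<np.percentile(Q[:,2],1)+12]; print(L.min(0),L.max(0),np.median(L,0))
for p in([521,-355.4,117],e-[0,0,73]):
    q=c["K"]@(c["R"]@p+c["t"]); print(((q[:2]/q[2]-[285,349])*4).round())
pl=P[(abs(P[...,2]-117)<6)&(np.hypot(P[...,0]-521,P[...,1]+355)<110)]
print(cv2.minEnclosingCircle(pl[:,:2].astype(np.float32)),np.median(pl[:,2]))
vv,uu=np.where(m); print("rows",vv.max(), "crop", (vv.max()-349)*4)
E
```

```text
[ 521.28129082 -355.80393273  216.56300511]
55 [167.8 167.9 168.6 187.2 197.6]
[ 508.236723   -364.89227446  167.77065164] [ 528.19349052 -357.88775532  169.40121894] [ 510.85265605 -358.87137652  168.93421503]
[318. 274.]
[323. 243.]
((522.093505859375, -355.5409240722656), 100.30597686767578) 117.93664517862216
rows 411 crop 248
```

```bash
python3 - <<'E'
from h import *
for n in ("side","top"):
    c=cap(n); P=cloud(c); e=sense()["eef_pos"]
    q=c["K"]@(c["R"]@(e-[0,0,73])+c["t"]); u,v=(q[:2]/q[2]).round().astype(int); print(n,u,v,np.isnan(P).mean())
    for r in range(v-10,v+24,2): print(r,P[r,u].round(0),c["color"][r,u])
E
```

```text
side 366 410 0.004059244791666666
400 [ 507. -392.  253.] [76 79 84]
402 [ 507. -393.  250.] [90 92 98]
404 [ 507. -395.  248.] [ 91  94 100]
406 [ 506. -396.  245.] [91 94 99]
408 [ 506. -399.  245.] [91 94 98]
410 [ 505. -401.  244.] [90 94 98]
412 [ 505. -403.  244.] [91 94 98]
414 [ 504. -405.  243.] [90 94 98]
416 [ 504. -406.  240.] [91 94 98]
418 [ 504. -409.  239.] [83 87 91]
420 [ 504. -410.  236.] [78 81 85]
422 [ 503. -413.  238.] [85 89 93]
424 [ 503. -414.  235.] [77 80 85]
426 [ 520. -369.  118.] [158 166 172]
428 [ 520. -372.  119.] [202 212 217]
430 [ 519. -375.  120.] [202 211 217]
432 [ 518. -378.  120.] [202 210 217]
top 476 245 0.003922526041666667
235 [ 483. -240.  467.] [179 175 159]
237 [ 480. -240.  466.] [178 174 161]
239 [ 477. -241.  464.] [177 173 158]
241 [ 474. -241.  463.] [180 177 161]
243 [ 471. -241.  464.] [183 181 162]
245 [ 468. -242.  461.] [138 135 123]
247 [ 465. -240.  464.] [69 68 61]
249 [ 461. -238.  471.] [68 66 62]
251 [ 457. -236.  476.] [75 72 65]
253 [ 453. -234.  481.] [74 74 66]
255 [ 450. -232.  485.] [74 71 65]
257 [ 446. -231.  488.] [81 83 74]
259 [ 443. -230.  490.] [81 79 72]
261 [ 439. -227.  497.] [89 88 81]
263 [ 436. -226.  501.] [85 81 77]
265 [ 433. -225.  502.] [87 85 77]
267 [ 430. -224.  505.] [88 85 77]
```

The part in view is a finger linkage at z≈240 that hides the tips. The tips are at z≈143, 26 mm over the plate and within 1 mm of its centre. Dwell, then hand in.

Call:
step_arm --plan '[{"offset":[0,0,0],"rot":[0,0,0],"gripper":0},{"offset":[0,0,0],"rot":[0,0,0],"gripper":0},{"offset":[0,0,0],"rot":[0,0,0],"gripper":0},{"offset":[0,0,0],"rot":[0,0,0],"gripper":0},{"offset":[0,0,0],"rot":[0,0,0],"gripper":0},{"offset":[0,0,0],"rot":[0,0,0],"gripper":0},{"offset":[0,0,0],"rot":[0,0,0],"gripper":0},{"offset":[0,0,0],"rot":[0,0,0],"gripper":0},{"offset":[0,0,0],"rot":[0,0,0],"gripper":0},{"offset":[0,0,0],"rot":[0,0,0],"gripper":0},{"offset":[0,0,0],"rot":[0,0,0],"gripper":0},{"offset":[0,0,0],"rot":[0,0,0],"gripper":0}]'

```text
time_s: 14.2
eef_pos: [521.1, -355.7, 215.9]
ee_rot: [-0.0, 0.161, 0.987, -0.0]
force: [0.6, -0.9, -0.3]
grip_width: 0.002
grip_force: 0.0
```

Call:
step_arm --plan '[{"offset":[0,0,0],"rot":[0,0,0],"gripper":0},{"offset":[0,0,0],"rot":[0,0,0],"gripper":0},{"offset":[0,0,0],"rot":[0,0,0],"gripper":0},{"offset":[0,0,0],"rot":[0,0,0],"gripper":0},{"offset":[0,0,0],"rot":[0,0,0],"gripper":0},{"offset":[0,0,0],"rot":[0,0,0],"gripper":0},{"offset":[0,0,0],"rot":[0,0,0],"gripper":0},{"offset":[0,0,0],"rot":[0,0,0],"gripper":0}]'

```text
time_s: 15.0
eef_pos: [521.1, -355.7, 215.9]
ee_rot: [-0.0, 0.161, 0.987, -0.0]
force: [0.2, -0.6, 0.2]
grip_width: -0.005
grip_force: 0.0
```

```bash
python3 -c "
from rig import *
print(finish_job())"
```

```text
the job is handed in; nothing more can be done
None
```

Job handed in at about 15 s: I pointed at the narrow-necked vase's mouth, the squat jar's lid and the wheel's plate in that order, tips about 25 mm above each for about two seconds. The arm finished still pointing at the wheel, and the force readings showed no sign of contact.

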